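# Shut and latch the gate of the clamp sorting lane

### The arm

A 7-joint arm with a two-finger parallel gripper is mounted at the origin on the work surface. World frame = base frame: x ahead of the robot, y to its left, z up, the work surface at z = 0. Lengths are in m, angles in rad, forces in N, time in s.
With the tool pointing down it reaches from about 0.425 to 0.925 m from the base axis. Payload 6.8 kg.
Tool frame: the origin (TCP) lies on the centre line of the jaws, within the pads' length; the fingertips stand 19 mm ahead of it and the grasp point (between the pads) is the TCP (bot.tcp_to_tips is the distance from the TCP to the fingertips, in m); x points along the fingers, y is the direction in which the jaws open and shut, and the axes are right-handed (so a half turn about x gives the same grasp; the last joint's range is limited). The gripper opens to 85 mm and grips with 20 to 120 N. Pads are 22 mm wide; open, the fingers measure 114 mm over their backs; the gripper's body (76 mm by 85 mm) begins 54 mm behind the grasp point. The pads swing forward as they close: fully open they stand 13 mm farther back than shut.
Start: joints at [1.168, 0.477, 0.022, 1.555, -0.011, 1.109, -0.083], TCP at [0.196, -0.646, 0.25] pointing down, gripper open.
Joint ranges: [-2.96, 2.96], [-0.34, 2.1], [-1.41, 1.46], [0.24, 2.44], [-1.37, 4.51], [0.17, 1.92], [-2.96, 2.96]. Speed limits (rad/s): [2.39, 2.39, 3.14, 3.14, 3.14, 3.14, 3.14].

### API

Orientations are given as a unit quaternion [w, x, y, z].
In Python, from station import status, eyes, bot gives the robot as it stands.
- The arm moves only by the tool apply_moves, never from a script. Its arguments are lists of equal length, an entry for each row: "travel": the shift along the tool's x, y, z in cm, a list of three; "turn": the turn, a rotation vector about the tool's x, y, z in rad, a list of three; "grip": the closure, from 0 (fully open) to 1 (shut). In form: {"travel": [[tx, ty, tz], ...], "turn": [[wx, wy, wz], ...], "grip": [grip, ...]}. A call has 1 to 8 rows; each row shifts and turns the pose as measured when the row begins, along the tool's axes as they then stand; what a row does not reach is not made up. A row lasts 1/12 s, in which the tool goes at most 41.7 mm and 7.16 degrees, less where a joint would pass 70% of its speed; a pose out of reach is approached as far as the arm can. A call is refused whole if a number of a shift passes 4.17 or a number of a turn 0.125, either way. A call with a gripper value outside its range is refused whole. The fingers move at their own pace and stop on an object; "newtons" is the grip in N (left out, the last holds). Time passes only in rows, so rows that do not move let the fingers close. It gives the time, the measured TCP pose, the force and the opening at its end, in the units of the state.
- status.get_obs(): the state, without advancing time (a new reading comes with each control period).
- eyes.read_camera(name): name is "scene" or "top"; returns the picture (420x560x3 uint8, red, green, blue); there is no depth.
- eyes.calibration(name): a dict with "intrinsics" (3x3 intrinsics, pixels), "xyz" and "attitude" of the camera in the world. Camera axes: x right, y down, z forward; pixel columns grow to the right and rows downward; lengths in m; the calibration is good to about 2 mm. A picture is of the moment at which its call begins. calibration takes no time and is no camera call.
- bot.hand_in(): hands the job in, once; it reports no verdict.
Trained networks look in the newest picture that a camera, given by its name, has taken for a name from the list of things; names that differ only in an ending like _2 or _b are one class to them, and where a whole thing is asked for, a point or a joint stands for the part that bears it (a point fixed in the world has none). Each returns a list of dicts, best first, with "score" (0 to 1); they miss things now and then, are a little off and sometimes report something else, mostly with a low value. They report only what shows in the picture. A call takes as long as a camera call.
- eyes.masks_of(thing, camera): "region" (420x560 bool, what is visible of it) and "rect" ([left, top, right, bottom] in pixels, round what is visible of it).
The state is a dict: "t": time; "q": joint angles; "joint_vel": joint speeds; "joint_torque": joint torques, N m; "eef_pos": TCP position; "tool_rot": TCP orientation; "contact_force": force on the tool from outside, world axes, zero at the start; "torque": the same for the moment, N m; "gripper_width": opening from 0.0 (shut) to 1.0 (fully open).
Only numpy, scipy, OpenCV 4.12 (cv2) and the standard library are available. Lean on these libraries where they do the work, as an engineer would, in place of code of your own. Each camera call takes 0.05 s, during which the arm holds its last target. There are 200 camera calls.

### The job

Close off the sorting lane: push the white gate fully shut across the lane's mouth, and then, once it is shut, push the dark steel latch bar round until it lies fully across the front of the gate. Push only, with a fingertip: do not pinch the gate or the latch bar, leave the clamps, hemostat and kidney dish as they are, and finish with the hand clear.

Things in the scene. Friction and masses are not known exactly. Their poses are not given: they have to be found in the camera images.
- lane: Fixed clear acrylic channel on the worktop: floor 6 mm thick, 102 mm between walls 6 mm thick and 34 mm high. Origin: at worktop height, middle of its open mouth. +y runs along the lane to the closed end 263 mm away, +x across it to the far wall. Hinge post at the far side of the mouth, latch post at the near side, on 6 mm foot plates; gate and latch swing over the worktop on its -y side.
- gate (a joint): Gate angle about its upright hinge, at lane (0.062, -0.012), rad. 0 = fully shut at a stop, the panel along lane -x across the mouth. Grows as it opens, counterclockwise from above: 1.57 points straight out along lane -y; stop at 1.65. Friction 0.06 N m; stays where left. To shut it, push its front face, the one that looks to lane +x when the gate points straight out.
- gate_hinge (a point): Point on the gate's hinge axis, at the panel's mid-height, 34 mm above the worktop.
- gate_tip (a point): Middle of the gate's free end, 120 mm from the hinge axis, 34 mm above the worktop. The panel is white plastic, 8 mm thick, centred on the line from hinge to tip, from 8 to 60 mm above the worktop. Its front half (4 mm) is called gate_c1, its back half gate_c2.
- latch (a joint): Latch bar angle about its upright pivot, at lane (-0.076, -0.025), rad. 0 = closed at a stop, the bar along lane +x, 3 mm in front of the shut gate. Grows as it opens, clockwise from above: 1.57 points straight out along lane -y; stop at 1.8. Friction 0.04 N m; stays where left. It starts open, clear of the gate's swing. To close it, push the side that looks to lane -x when it points straight out.
- latch_pivot (a point): Point on the latch's pivot axis at the bar's mid-height, 43 mm above the worktop; the post is 20 mm, the hub 22 mm across, its pin ends 55 mm above the worktop.
- latch_tip (a point): Free end of the latch bar, 76 mm from the pivot axis, 43 mm above the worktop. The bar is dark steel, 12 mm wide and 12 mm high, from 37 to 49 mm above the worktop, centred on the line from pivot to tip, with free space under it. Its pushed (front) half is called latch_c1, its back half latch_c2.
- clamp1: Blue plastic tubing clamp, 56 x 14 x 20 mm, loose on the lane's floor; origin under its centre. Bystander.
- clamp2: Another such clamp farther up the lane. Bystander.
- hemostat: Chrome hemostat, about 145 x 62 x 8 mm, lying on the worktop beyond the gate's swing; origin on the worktop near its middle, +x towards its jaws. Bystander.
- dish: White kidney dish, about 180 x 80 x 38 mm, on the worktop behind the lane's far wall, its hollow side towards the lane; origin under its middle. Bystander.

How it is judged:
On the way, in this order (a step that is already met when the one before it is completed fails the run):
1. the gate is fully shut, the latch still open (value of joint gate below 0.06 rad and value of joint latch above 0.5 rad), for 0.2 s.
2. the latch bar lies across the shut gate (value of joint gate below 0.06 rad and value of joint latch below 0.1 rad), for 0.2 s.
At the end, for the whole second after the job is handed in: The gate is within 0.06 rad of shut and the latch within 0.1 rad of closed, both at rest; clamps, hemostat and dish are within 15 mm of where they began (all of step 2 and velocity of joint gate between -0.05 and 0.05 rad/s and velocity of joint latch between -0.05 and 0.05 rad/s and distance of each of clamp1, clamp2, hemostat, dish from where it was at the start of the episode below 0.015 m); the robot touches nothing.
It fails at once if the latch is swung across while the gate is not yet shut (value of joint latch below 0.5 rad and value of joint gate above 0.1 rad).
It fails at once if the gate is pinched between the fingers (contact force between the fingers and gate_c1 above 5 N and contact force between the fingers and gate_c2 above 5 N).
It fails at once if the latch bar is pinched between the fingers (contact force between the fingers and latch_c1 above 5 N and contact force between the fingers and latch_c2 above 5 N).
It fails at once if a clamp, the hemostat or the dish is disturbed or lifted (15 mm) (distance of any of clamp1, clamp2, hemostat, dish from where it was at the start of the episode above 0.015 m).
It also fails if it takes over 51 s, if anything falls off the work surface, if the arm or the gripper's body presses on something with over 40 N, if the wrist force passes 120 N, or if a joint passes its speed limit or range.

## Working session

There is one attempt and no reset: what is moved stays moved. The work goes in short steps, Python scripts to look and compute and a tool call to move; the robot and the scene stay as the last step left them, time stands still between calls to the robot, and variables do not carry over. Pictures are saved under pics/ and viewed, about 8 in all and at most 12, crops included, and the job is handed in when it is done.

Besides the shell and the picture viewer there is one more tool, called in YAML: its name, and indented under it one key for each argument. apply_moves: Moves the arm, as the interface text tells. Its arguments: {"type":"object","properties":{"travel":{"type":"array"},"turn":{"type":"array"},"grip":{"type":"array"},"newtons":{"type":"number"}},"required":["travel","turn","grip"]}

```bash
mkdir -p pics; ls; python3 - <<'E'
from station import status, eyes, bot
import cv2,numpy as np
o=status.get_obs(); print({k:np.round(v,3).tolist() for k,v in o.items()}, bot.tcp_to_tips)
for n in("scene","top"):
    im=eyes.read_camera(n); cv2.imwrite(f"pics/{n}0.png",im[:,:,::-1])
    c=eyes.calibration(n); print(n,c)
    for t in("gate","latch","lane","gate_hinge","latch_pivot"):
        try:
            for r in eyes.masks_of(t,n)[:2]:
                ys,xs=np.nonzero(r["region"]); print(n,t,round(r["score"],2),r["rect"],len(xs))
        except Exception as e: print(t,e)
print(status.get_obs()["t"])
E
```

```text
pics
{'t': 0.0, 'q': [1.168, 0.478, 0.022, 1.556, -0.012, 1.109, -0.083], 'joint_vel': [-0.001, 0.001, -0.001, -0.0, -0.001, -0.001, -0.003], 'joint_torque': [-0.0, -59.646, 1.608, -28.12, 0.013, 0.009, 0.0], 'eef_pos': [0.196, -0.645, 0.249], 'tool_rot': [-0.103, -0.699, -0.105, 0.7], 'contact_force': [-0.351, 0.497, -0.368], 'torque': [0.004, -0.0, 0.038], 'gripper_width': 1.001} 0.019
scene {'intrinsics': array([[418.83043938,   0.        , 279.93132127],
       [  0.        , 418.83043938, 209.03164165],
       [  0.        ,   0.        ,   1.        ]]), 'xyz': array([ 0.92348866, -0.306346  ,  0.68826648]), 'attitude': array([-0.27925456,  0.88657904,  0.3500316 , -0.11607055])}
scene gate 0.96 [257.9, 177.7, 318.7, 201.4] 1138
scene gate 0.39 [307.8, 143.0, 338.6, 158.2] 318
scene latch 0.91 [237.5, 148.7, 266.4, 182.8] 359
scene lane 0.78 [237.8, 93.1, 392.7, 206.8] 6943
scene gate_hinge 0.89 [255.3, 178.2, 322.2, 202.4] 1326
top {'intrinsics': array([[454.24841055,   0.        , 278.55190713],
       [  0.        , 454.24841055, 204.8224434 ],
       [  0.        ,   0.        ,   1.        ]]), 'xyz': array([0.54928463, 0.02975361, 1.07044204]), 'attitude': array([ 0.01999294, -0.69680102,  0.71667819, -0.021     ])}
top gate 0.57 [241.7, 199.1, 282.2, 232.0] 204
top latch 0.73 [244.5, 253.5, 281.2, 266.3] 197
top latch 0.24 [242.4, 196.9, 283.9, 232.2] 163
top lane 0.58 [119.6, 191.2, 283.7, 265.1] 6650
top gate_hinge 0.47 [240.9, 195.9, 278.1, 230.9] 173
0.6
```

```bash
python3 - <<'E'
import cv2
a=cv2.imread("pics/scene0.png")[60:260,200:440]; cv2.imwrite("pics/sc.png",cv2.resize(a,None,fx=3.3,fy=3,interpolation=2)[:600,:800])
a=cv2.imread("pics/top0.png")[130:330,90:350]; cv2.imwrite("pics/tc.png",cv2.resize(a,None,fx=3,fy=3,interpolation=2))
E
```

```text
(no output)
```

View pics/sc.png

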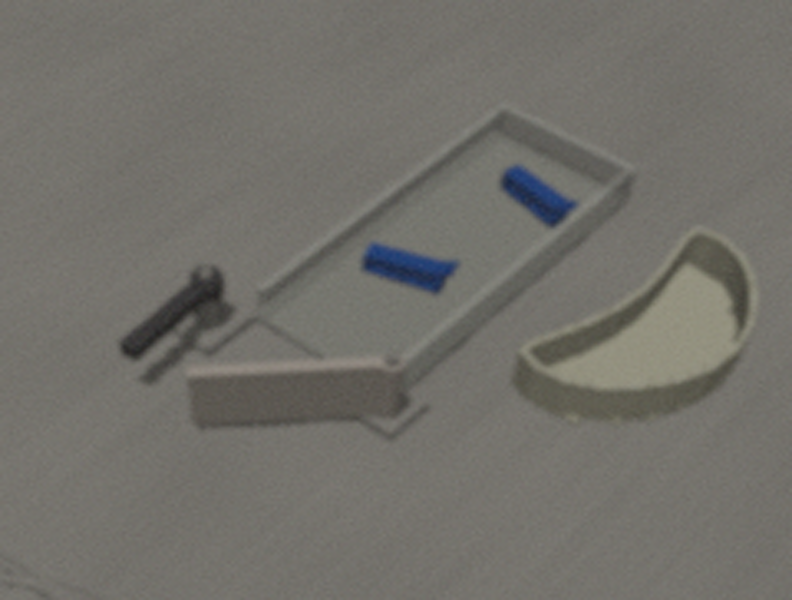

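View pics/tc.png

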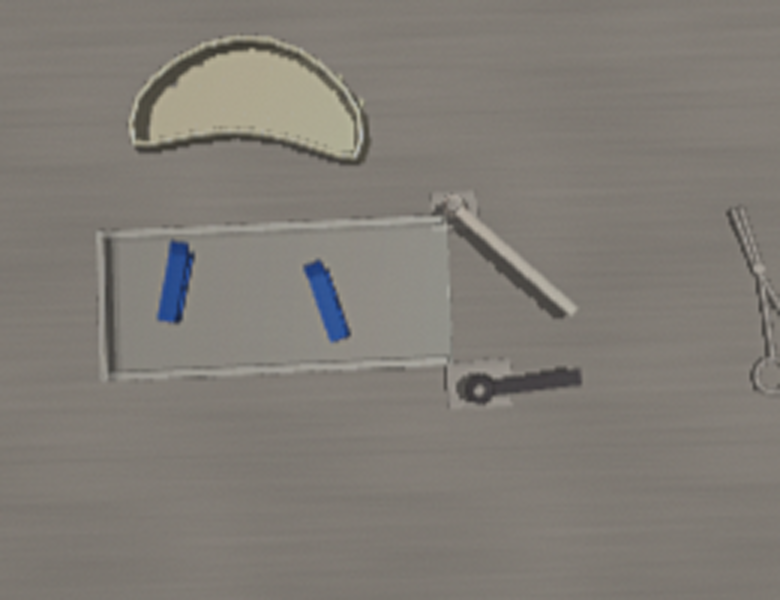

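```bash
cat > fit.py <<'E'
from station import status, eyes
import numpy as np
from scipy.spatial.transform import Rotation as R
from scipy.optimize import least_squares
def cam(n):
    c=eyes.calibration(n); q=c["attitude"]; return c["intrinsics"],R.from_quat(np.r_[q[1:],q[0]]),c["xyz"]
C={n:cam(n) for n in("scene","top")}
def proj(n,P):
    K,r,t=C[n]; p=r.inv().apply(P-t)@K.T; return p[...,:2]/p[...,2:]
L=lambda p,l:np.array([p[0]+np.cos(p[2])*l[0]-np.sin(p[2])*l[1],p[1]+np.sin(p[2])*l[0]+np.cos(p[2])*l[1],l[2]])
def gate(p,r,z): return L(p,[.062-r*np.cos(p[3]),-.012-r*np.sin(p[3]),z])
def latch(p,r,z): return L(p,[-.076+r*np.cos(p[4]),-.025-r*np.sin(p[4]),z])
E
python3 - <<'E'
from fit import *
T=lambda u,v:(90+u/3,130+v/3); S=lambda u,v:(200+u/3.3,60+v/3)
obs=[("top",T(452,203),lambda p:gate(p,0,.06)),("top",T(573,311),lambda p:gate(p,.12,.06)),
("top",T(478,388),lambda p:latch(p,0,.055)),("top",T(580,377),lambda p:latch(p,.076,.049)),
("top",T(101,232),lambda p:L(p,[.057,.266,.034])),("top",T(105,379),lambda p:L(p,[-.057,.266,.034])),
("scene",S(393,362),lambda p:gate(p,0,.06)),("scene",S(190,371),lambda p:gate(p,.12,.06)),
("scene",S(207,272),lambda p:latch(p,0,.055)),("scene",S(130,346),lambda p:latch(p,.076,.046)),
("scene",S(503,107),lambda p:L(p,[-.057,.266,.034])),("scene",S(632,168),lambda p:L(p,[.057,.266,.034]))]
f=lambda p:np.concatenate([proj(n,g(p))-uv for n,uv,g in obs])
s=min((least_squares(f,[.5,0,y,.85,1.46],loss='soft_l1') for y in(-2,-1,0,1,2,3)),key=lambda s:s.cost)
print(s.x.round(4),s.fun.reshape(-1,2).round(1).tolist()); p=s.x; np.save("p.npy",p)
for n,g in(("hinge",gate(p,0,0)),("tip",gate(p,.12,0)),("piv",latch(p,0,0)),("ltip",latch(p,.076,0))):print(n,g.round(3))
o=status.get_obs();q=o["tool_rot"];print(R.from_quat(np.r_[q[1:],q[0]]).as_matrix().round(3))
E
```

```text
[0.5633 0.1216 0.0223 0.7855 1.5041] [[0.2, 0.3], [-0.2, 0.5], [0.4, 0.3], [0.3, -0.2], [-3.3, -0.2], [-3.1, 0.9], [0.2, 0.6], [-0.7, 0.5], [-0.1, 1.1], [-1.0, 1.9], [0.8, -2.0], [2.7, -0.4]]
hinge [0.626 0.111 0.   ]
tip [0.543 0.024 0.   ]
piv [0.488 0.095 0.   ]
ltip [0.495 0.019 0.   ]
[[ 0.     0.291 -0.957]
 [-0.    -0.957 -0.291]
 [-1.     0.    -0.   ]]
```

apply_moves:
  travel:
    - [0,0,0]
    - [0,0,0]
    - [0,0,0]
    - [0,-1.5,-1]
    - [0,-3.4,-2]
    - [0,-3.4,-2]
    - [0,-3.4,-2]
    - [0,-3.4,-2]
  turn:
    - [0.1,0,0]
    - [0.1,0,0]
    - [0.095,0,0]
    - [0,0,0]
    - [0,0,0]
    - [0,0,0]
    - [0,0,0]
    - [0,0,0]
  grip: [1,1,1,1,1,1,1,1]
  newtons: 20

```text
t: 1.27
eef_pos: [0.2829, -0.5001, 0.2492]
tool_rot: [0.009, -0.706, 0.014, 0.708]
contact_force: [2.3, -0.2, 0.0]
gripper_width: -0.001
```

apply_moves:
  travel:
    - [0,-3.5,-2.1]
    - [0,-3.5,-2.1]
    - [0,-3.5,-2.1]
    - [0,-3.5,-2.1]
    - [0,-3.5,-2.1]
    - [0,-3.5,-2.1]
    - [0,-3.5,-2.1]
    - [0,-3.5,-2.1]
  turn:
    - [0,0,0]
    - [0,0,0]
    - [0,0,0]
    - [0,0,0]
    - [0,0,0]
    - [0,0,0]
    - [0,0,0]
    - [0,0,0]
  grip: [1,1,1,1,1,1,1,1]

```text
t: 1.93
eef_pos: [0.4622, -0.2184, 0.2493]
tool_rot: [-0.009, 0.707, -0.017, -0.707]
contact_force: [0.4, 0.7, -0.6]
gripper_width: 0.004
```

```bash
cat > st.py <<'E'
from fit import *
o=status.get_obs();q=o["tool_rot"];M=R.from_quat(np.r_[q[1:],q[0]])
print(o["t"],"pos",np.round(o["eef_pos"],4),"F",np.round(o["contact_force"],1))
W=np.array([[0,0,-1],[0,-1,0],[-1,0,0.]])
print("turn needed",(M.inv()*R.from_matrix(W)).as_rotvec().round(3))
E
python3 st.py
```

```text
1.9333 pos [ 0.4622 -0.2184  0.2493] F [ 0.4  0.7 -0.6]
turn needed [-0.036 -0.001 -0.011]
```

apply_moves:
  travel:
    - [0,-3.5,-1.9]
    - [0,-3.5,-1.9]
    - [0,-3.5,-1.9]
    - [0,-3.5,-1.9]
    - [0,-3.5,-1.9]
    - [0,-3.5,-1.9]
    - [0,-3.5,-1.9]
    - [0,0,0]
  turn:
    - [-0.03,0,0]
    - [0,0,0]
    - [0,0,0]
    - [0,0,0]
    - [0,0,0]
    - [0,0,0]
    - [0,0,0]
    - [0,0,0]
  grip: [1,1,1,1,1,1,1,1]

```text
t: 2.6
eef_pos: [0.6053, 0.0472, 0.2498]
tool_rot: [0.004, 0.71, -0.001, -0.704]
contact_force: [-0.5, 2.2, 0.1]
gripper_width: 0.001
```

```bash
python3 st.py
```

```text
2.6 pos [0.6053 0.0472 0.2498] F [-0.5  2.2  0.1]
turn needed [ 0.004 -0.009 -0.007]
```

apply_moves:
  travel:
    - [0,2.0,0.5]
    - [3,0,0]
    - [3.5,0,0]
    - [3.5,0,0]
    - [2,0,0]
    - [0,0,0]
  turn:
    - [0,0,0]
    - [0,0,0]
    - [0,0,0]
    - [0,0,0]
    - [0,0,0]
    - [0,0,0]
  grip: [1,1,1,1,1,1]

```text
t: 3.1
eef_pos: [0.6061, 0.0317, 0.1293]
tool_rot: [0.006, 0.714, 0.003, -0.7]
contact_force: [-0.9, 0.1, 0.7]
gripper_width: 0.003
```

```bash
python3 st.py; python3 - <<'E'
from fit import *; import cv2
a=eyes.read_camera("scene")[60:260,200:440,::-1]; a=cv2.resize(a,None,fx=2,fy=2,interpolation=2)
b=eyes.read_camera("top")[130:330,150:350,::-1]; b=cv2.resize(b,None,fx=2,fy=2,interpolation=2)
cv2.imwrite("pics/a.png",np.hstack([a,b])[:,:800])
E
```

```text
3.1 pos [0.6061 0.0317 0.1293] F [-0.9  0.1  0.7]
turn needed [ 0.014 -0.02  -0.004]
```

View pics/a.png

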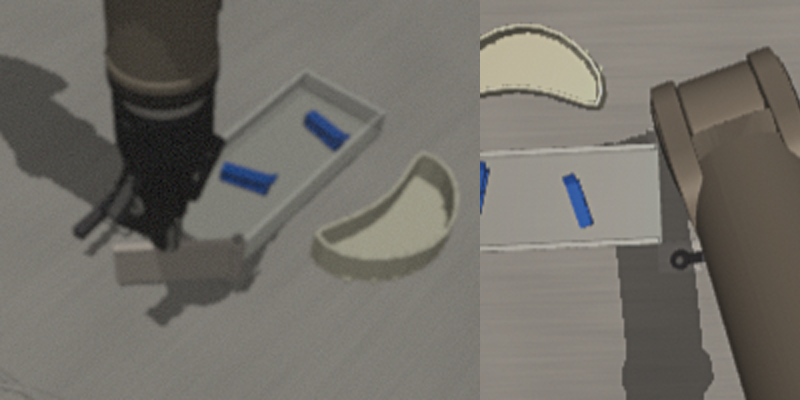

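```bash
python3 - <<'E'
from fit import *
p=np.load("p.npy")
for P in([.606,.0317,.11],[.606,.0317,.1293],gate(p,.12,.06),gate(p,0,.06)): print(((proj("scene",np.array(P))-[200,60])*2).round(1))
E
```

```text
[167.3 246.4]
[167.2 232.4]
[113.8 248.4]
[238.5 242.5]
```

apply_moves:
  travel:
    - [2.7,0,0]
    - [2.7,0,0]
    - [2.0,0,0]
    - [0.5,0,0]
    - [0,0,0]
  turn:
    - [0.01,-0.02,0]
    - [0,0,0]
    - [0,0,0]
    - [0,0,0]
    - [0,0,0]
  grip: [1,1,1,1,1]

```text
t: 3.62
eef_pos: [0.6185, 0.0324, 0.0638]
tool_rot: [0.001, 0.715, 0.0, -0.699]
contact_force: [0.1, 0.3, 0.3]
gripper_width: -0.001
```

```bash
python3 st.py; python3 - <<'E'
from fit import *
p=np.load("p.npy").copy()
h=gate(p,0,0)[:2]
for a in np.arange(.9,-.09,-.1):
    b=a+p[2]; print(round(a,2),(h+.08*np.array([-np.cos(b),-np.sin(b)])+(.004+.011*abs(np.sin(b))+.0145*np.cos(b))*np.array([np.sin(b),-np.cos(b)])).round(4))
E
```

```text
3.6167 pos [0.6185 0.0324 0.0638] F [0.1 0.3 0.3]
turn needed [ 0.001 -0.024 -0.001]
0.9 [0.5944 0.0342]
0.8 [0.5872 0.0375]
0.7 [0.5802 0.0415]
0.6 [0.5735 0.0463]
0.5 [0.5672 0.052 ]
0.4 [0.5615 0.0584]
0.3 [0.5564 0.0655]
0.2 [0.5521 0.0733]
0.1 [0.5486 0.0817]
0.0 [0.546  0.0905]
```

apply_moves:
  travel:
    - [0.8,0,0.8]
    - [0.8,0,0.8]
    - [0.2,0,0.2]
    - [0,0,0]
  turn:
    - [0,-0.03,0]
    - [0,-0.01,0]
    - [0,0,0]
    - [0,0,0]
  grip: [1,1,1,1]

```text
t: 3.95
eef_pos: [0.6028, 0.0328, 0.0504]
tool_rot: [-0.0, -0.703, -0.0, 0.711]
contact_force: [-1.1, -0.0, -0.7]
gripper_width: 0.001
```

```bash
python3 st.py
```

```text
3.95 pos [0.6028 0.0328 0.0504] F [-1.1 -0.  -0.7]
turn needed [ 0.001  0.012 -0.   ]
```

apply_moves:
  travel:
    - [0,-0.2,0.8]
    - [0,-0.2,0.8]
    - [0,-0.4,0.7]
    - [0,-0.5,0.7]
    - [0,-0.55,0.6]
    - [0,-0.65,0.6]
    - [0,-0.7,0.5]
    - [0,0,0]
  turn:
    - [0,0.01,0]
    - [0,0,0]
    - [0,0,0]
    - [0,0,0]
    - [0,0,0]
    - [0,0,0]
    - [0,0,0]
    - [0,0,0]
  grip: [1,1,1,1,1,1,1,1]

```text
t: 4.62
eef_pos: [0.5546, 0.0677, 0.0536]
tool_rot: [-0.0, 0.709, 0.0, -0.705]
contact_force: [0.2, 0.3, 0.4]
gripper_width: 0.004
```

```bash
python3 st.py; python3 - <<'E'
from fit import *; import cv2
a=eyes.read_camera("scene")[100:250,200:400,::-1]; cv2.imwrite("pics/b.png",cv2.resize(a,None,fx=4,fy=4,interpolation=2))
E
```

```text
4.6167 pos [0.5546 0.0677 0.0536] F [0.2 0.3 0.4]
turn needed [ 0.    -0.005  0.   ]
```

View pics/b.png

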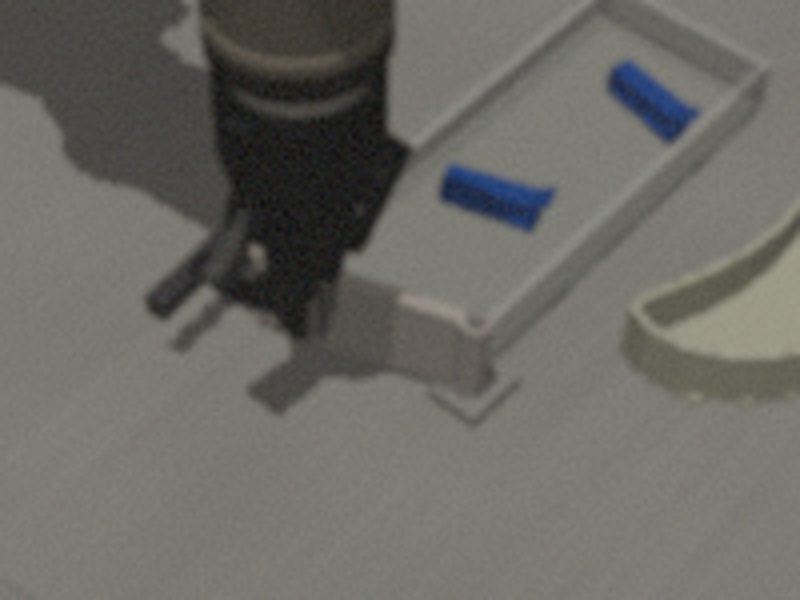

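apply_moves:
  travel:
    - [0,-0.4,0.2]
    - [0,-0.4,0.2]
    - [0,-0.4,0.2]
    - [0,-0.4,0.1]
    - [0,-0.3,0.1]
    - [0,-0.3,0]
    - [0,0,0]
  turn:
    - [0,0,0]
    - [0,0,0]
    - [0,0,0]
    - [0,0,0]
    - [0,0,0]
    - [0,0,0]
    - [0,0,0]
  grip: [1,1,1,1,1,1,1]

```text
t: 5.25
eef_pos: [0.5467, 0.0905, 0.0533]
tool_rot: [0.0, 0.709, -0.001, -0.705]
contact_force: [0.1, -0.6, 1.2]
gripper_width: -0.001
```

apply_moves:
  travel:
    - [0,-0.3,0]
    - [0,-0.3,0]
    - [0,-0.3,0]
  turn:
    - [0,0,0]
    - [0,0,0]
    - [0,0,0]
  grip: [1,1,1]

```text
t: 5.5
eef_pos: [0.5464, 0.093, 0.0531]
tool_rot: [0.001, 0.708, -0.005, -0.706]
contact_force: [-1.1, -9.1, 6.3]
gripper_width: -0.001
```

apply_moves:
  travel:
    - [0,-0.2,0]
    - [0,-0.2,0]
    - [0,0,0]
    - [0,0,0]
  turn:
    - [0,0,0]
    - [0,0,0]
    - [0,0,0]
    - [0,0,0]
  grip: [1,1,1,1]

```text
t: 5.83
eef_pos: [0.5464, 0.0926, 0.0533]
tool_rot: [0.002, 0.707, -0.009, -0.707]
contact_force: [-0.5, -1.1, 0.2]
gripper_width: -0.002
```

apply_moves:
  travel:
    - [0,0.5,0]
    - [0,1,0]
    - [0,1.5,-0.5]
    - [-2,1,-0.5]
    - [-3.5,0,0]
    - [-3.5,0,0]
    - [0,0,0]
  turn:
    - [0,0,0]
    - [0,0,0]
    - [0,0,0]
    - [0,0,0]
    - [0,0,0]
    - [0,0,0]
    - [0,0,0]
  grip: [1,1,1,1,1,1,1]

```text
t: 6.42
eef_pos: [0.5541, 0.051, 0.144]
tool_rot: [-0.002, -0.705, 0.007, 0.709]
contact_force: [1.0, -0.3, 0.2]
gripper_width: 0.001
```

```bash
python3 st.py; python3 - <<'E'
from fit import *; import cv2
a=eyes.read_camera("scene")[100:250,200:400,::-1]; a=np.ascontiguousarray(cv2.resize(a,None,fx=4,fy=4,interpolation=2))
p=np.load("p.npy").copy();p[3]=0
for P in(gate(p,.12,.06),gate(p,0,.06),latch(p,.076,.049),latch(p,0,.055)): cv2.circle(a,tuple(int(v) for v in (proj("scene",P)-[200,100])*4),4,(0,0,255),1)
cv2.imwrite("pics/c.png",a)
E
```

```text
6.4167 pos [0.5541 0.051  0.144 ] F [ 1.  -0.3  0.2]
turn needed [-0.008  0.007 -0.012]
```

View pics/c.png

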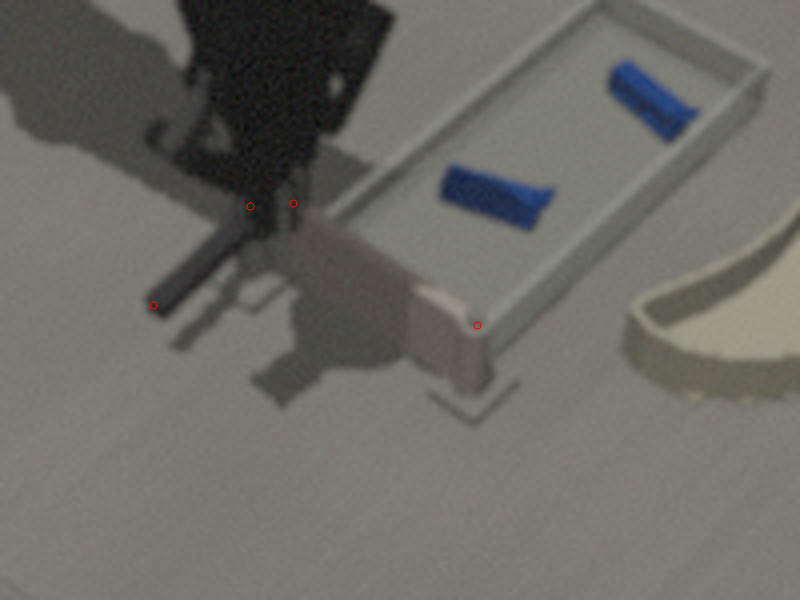

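apply_moves:
  travel:
    - [0,0.3,3]
    - [0,0.3,3]
    - [0,0,3]
    - [0,0,1.2]
    - [0,0,0]
  turn:
    - [0,0,0]
    - [0,0,0]
    - [0,0,0]
    - [0,0,0]
    - [0,0,0]
  grip: [1,1,1,1,1]

```text
t: 6.88
eef_pos: [0.4458, 0.043, 0.1394]
tool_rot: [-0.001, -0.703, 0.008, 0.711]
contact_force: [0.4, -0.2, 0.3]
gripper_width: 0.001
```

```bash
python3 st.py; python3 - <<'E'
from fit import *; import cv2
a=eyes.read_camera("scene")[100:250,200:400,::-1]; a=np.ascontiguousarray(cv2.resize(a,None,fx=4,fy=4,interpolation=2))
p=np.load("p.npy").copy();p[3]=0
for P in(gate(p,.12,.06),gate(p,0,.06),latch(p,.076,.049),latch(p,0,.055)): cv2.circle(a,tuple(int(v) for v in (proj("scene",P)-[200,100])*4),4,(0,0,255),1)
cv2.imwrite("pics/d.png",a)
h=latch(p,0,0)[:2]
for a in np.arange(1.5,-.09,-.15):
    b=a-p[2]; print(round(a,2),(h+.05*np.array([np.cos(b),-np.sin(b)])+(.006+.011*abs(np.sin(b))+.0145*np.cos(b))*np.array([-np.sin(b),-np.cos(b)])).round(4))
E
```

```text
6.8833 pos [0.4458 0.043  0.1394] F [ 0.4 -0.2  0.3]
turn needed [-0.009  0.011 -0.012]
1.5 [0.4743 0.0434]
1.35 [0.4803 0.0415]
1.2 [0.487  0.0404]
1.05 [0.4941 0.0403]
0.9 [0.5016 0.0413]
0.75 [0.5092 0.0436]
0.6 [0.5166 0.0474]
0.45 [0.5235 0.0526]
0.3 [0.5297 0.0591]
0.15 [0.5347 0.067 ]
0.0 [0.5383 0.0753]
```

View pics/d.png

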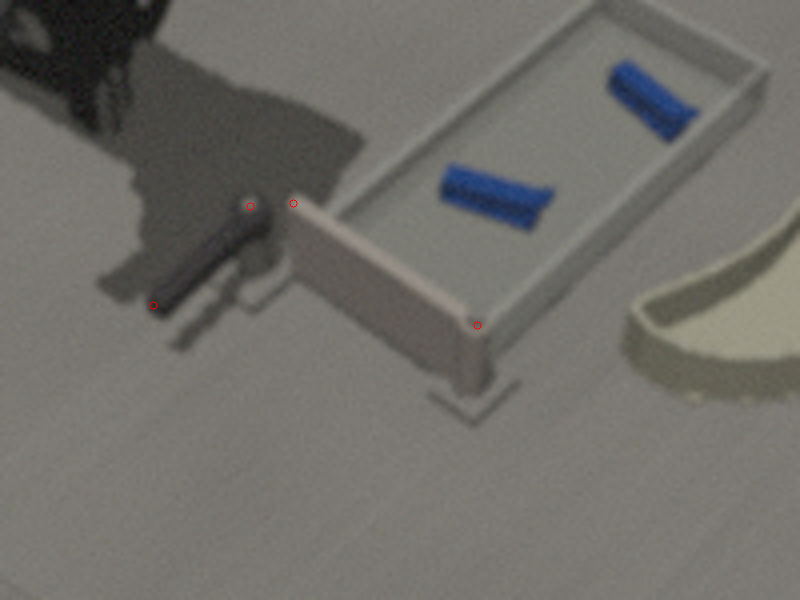

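apply_moves:
  travel:
    - [2.5,0,0]
    - [2.5,0,0]
    - [2,0,0]
    - [1,0,0]
    - [0,0,0]
  turn:
    - [0,0.01,0]
    - [0,0,0]
    - [0,0,0]
    - [0,0,0]
    - [0,0,0]
  grip: [1,1,1,1,1]

```text
t: 7.35
eef_pos: [0.4544, 0.0425, 0.0562]
tool_rot: [-0.0, 0.71, -0.007, -0.704]
contact_force: [-0.7, 0.3, 0.4]
gripper_width: 0.002
```

```bash
python3 st.py
```

```text
7.35 pos [0.4544 0.0425 0.0562] F [-0.7  0.3  0.4]
turn needed [-0.01  -0.009 -0.009]
```

apply_moves:
  travel:
    - [0.8,0,0]
    - [0.1,0,-0.6]
    - [0,0.05,-0.7]
    - [0,0.05,-0.7]
    - [0,0.1,-0.7]
    - [0,0,-0.7]
    - [0,0,-0.6]
    - [0,0,0]
  turn:
    - [0,-0.01,0]
    - [0,0,0]
    - [0,0,0]
    - [0,0,0]
    - [0,0,0]
    - [0,0,0]
    - [0,0,0]
    - [0,0,0]
  grip: [1,1,1,1,1,1,1,1]

```text
t: 8.02
eef_pos: [0.5025, 0.0401, 0.0475]
tool_rot: [-0.001, 0.707, -0.007, -0.707]
contact_force: [-0.3, -0.6, 0.0]
gripper_width: 0.001
```

```bash
python3 st.py
```

```text
8.0167 pos [0.5025 0.0401 0.0475] F [-0.3 -0.6  0. ]
turn needed [-0.011 -0.    -0.008]
```

apply_moves:
  travel:
    - [0,-0.3,-0.6]
    - [0,-0.4,-0.6]
    - [0,-0.5,-0.5]
    - [0,-0.6,-0.5]
    - [0,-0.5,-0.3]
    - [0,-0.3,-0.2]
    - [0,0,0]
  turn:
    - [0,0,0]
    - [0,0,0]
    - [0,0,0]
    - [0,0,0]
    - [0,0,0]
    - [0,0,0]
    - [0,0,0]
  grip: [1,1,1,1,1,1,1]

```text
t: 8.6
eef_pos: [0.5325, 0.0683, 0.0476]
tool_rot: [0.001, -0.707, 0.007, 0.707]
contact_force: [-0.3, -0.3, 0.4]
gripper_width: 0.005
```

```bash
python3 st.py; python3 - <<'E'
from fit import *; import cv2
a=eyes.read_camera("scene")[100:250,200:400,::-1]; cv2.imwrite("pics/e.png",cv2.resize(a,None,fx=4,fy=4,interpolation=2))
E
```

```text
8.6 pos [0.5325 0.0683 0.0476] F [-0.3 -0.3  0.4]
turn needed [-0.011  0.    -0.009]
```

View pics/e.png

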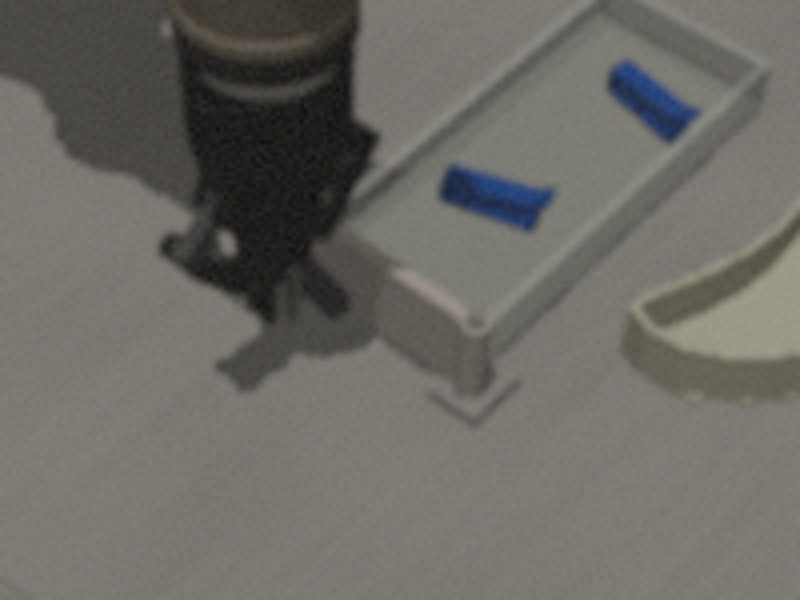

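The latch tip shows at about (345,305), nearly closed and in front of the gate, which is still shut. I'll push the last part to the stop.

apply_moves:
  travel:
    - [0,-0.3,-0.1]
    - [0,-0.3,-0.1]
    - [0,-0.3,0]
    - [0,-0.3,0]
    - [0,-0.2,0]
  turn:
    - [0,0,0]
    - [0,0,0]
    - [0,0,0]
    - [0,0,0]
    - [0,0,0]
  grip: [1,1,1,1,1]

```text
t: 9.07
eef_pos: [0.5348, 0.0778, 0.0475]
tool_rot: [-0.0, -0.707, 0.011, 0.707]
contact_force: [-0.2, -7.6, 3.9]
gripper_width: -0.007
```

apply_moves:
  travel:
    - [0,-0.2,0]
    - [0,-0.2,0]
    - [0,0,0]
    - [0,0,0]
  turn:
    - [0,0,0]
    - [0,0,0]
    - [0,0,0]
    - [0,0,0]
  grip: [1,1,1,1]

```text
t: 9.4
eef_pos: [0.535, 0.0773, 0.0478]
tool_rot: [-0.001, -0.707, 0.014, 0.707]
contact_force: [-0.4, 1.0, -0.2]
gripper_width: -0.001
```

apply_moves:
  travel:
    - [0,0.5,0]
    - [0,1,0]
    - [0,2,0]
    - [-2,2,0]
    - [-3.5,1,0]
    - [-3.5,2,0]
    - [-3,2,0]
    - [0,0,0]
  turn:
    - [0,0,0]
    - [0,0,0]
    - [0,0,0]
    - [0,0,0]
    - [0,0,0]
    - [0,0,0]
    - [0,0,0]
    - [0,0,0]
  grip: [1,1,1,1,1,1,1,1]

```text
t: 10.07
eef_pos: [0.5317, -0.0302, 0.1725]
tool_rot: [-0.001, -0.705, 0.011, 0.709]
contact_force: [0.5, 0.3, -0.3]
gripper_width: 0.002
```

apply_moves:
  travel:
    - [0,3.5,0]
    - [0,3.5,0]
    - [0,3.5,0]
    - [0,3.5,0]
    - [0,0,0]
    - [0,0,0]
  turn:
    - [0,0,0]
    - [0,0,0]
    - [0,0,0]
    - [0,0,0]
    - [0,0,0]
    - [0,0,0]
  grip: [1,1,1,1,1,1]

```text
t: 10.57
eef_pos: [0.5307, -0.179, 0.1778]
tool_rot: [0.001, 0.709, -0.011, -0.705]
contact_force: [0.1, 0.8, -0.6]
gripper_width: 0.001
```

```bash
python3 st.py; python3 - <<'E'
from fit import *; import cv2
p=np.load("p.npy").copy();p[3]=0;p[4]=0
o=[]
for n,(x,y) in(("scene",(200,80)),("top",(150,130))):
    a=eyes.read_camera(n)[y:y+200,x:x+200,::-1]; a=np.ascontiguousarray(cv2.resize(a,None,fx=2 if 0 else 2,fy=2,interpolation=2)); a=cv2.resize(a,(400,400))
    for P in(gate(p,.12,.06),gate(p,0,.06),latch(p,.076,.049),latch(p,0,.055)): cv2.circle(a,tuple(int(v) for v in (proj(n,P)-[x,y])*2),3,(0,0,255),1)
    o.append(a)
cv2.imwrite("pics/f.png",np.hstack(o))
E
```

```text
10.5667 pos [ 0.5307 -0.179   0.1778] F [ 0.1  0.8 -0.6]
turn needed [-0.014 -0.005 -0.018]
```

View pics/f.png

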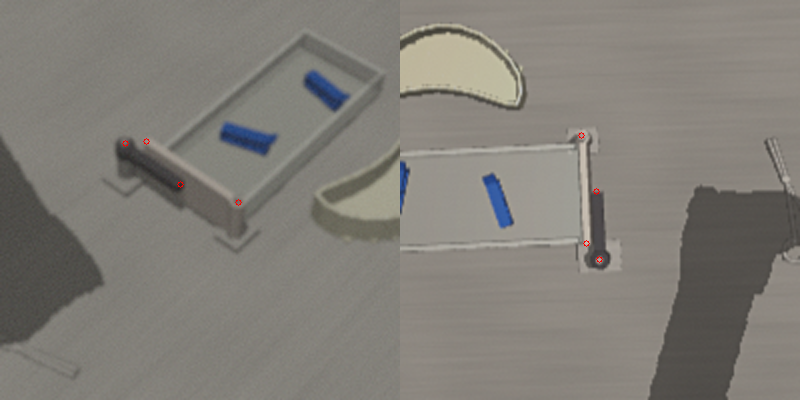

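```bash
python3 -c "
from station import bot
print(bot.hand_in())"
```

```text
the job is handed in; nothing more can be done
None
```

The gate is shut and the latch bar lies across its front. I pushed both with the closed fingertips only, and handed the job in at about 10.6 s of the 51 s allowed.

- **Gate:** I pushed it round to its stop, where the force rose to about 9 N. A picture taken before touching the latch showed it shut with the latch still open.
- **Latch:** I then pushed the bar to its stop, where the force rose to about 8 N.
- **Final check:** The last scene and top pictures show the gate and latch on their predicted closed positions to within a pixel or two. The clamps, dish and hemostat look unmoved, though I judged this by eye and did not measure it. The hand was clear and the contact force about zero.
- **Disagreements:** Both stops came about 2.5 mm beyond where I predicted, probably because the fingers are a little thinner than I assumed. The lane's closed-end corners fitted up to 3 pixels off. Neither affected the result.

The hand-in gave no verdict.

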